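# Crank down the test console's stabiliser leg

### The job

Put the yellow foot plate flat on the bench with its dish centred under the foot of the blue console's stabiliser jack, and let go of it. Then crank the red knob clockwise until the foot stands in the dish and bears firmly on it: stop when the crank load has clearly risen, at about 130 N on the foot, and never force it past 250 N. Let go of the crank and leave everything else on the bench alone.

Things in the scene. Friction and masses are not known exactly. Their poses are not given: they have to be found in the camera images.
- console: blue test console, fixed, 190 deep, 320 wide, 192 high; the jack is mounted on its front. Origin on the bench right under the jack's vertical axis; x points from the jack into the console (its front face is at x = +50 mm), z up
- jack: stabiliser jack of the console, same origin and axes as console; includes crank, leg and foot. Steel tube 46 across from z = 75, grey gear head above it. Foot: flat round rubber disc 44 across, on the axis, underside 34 to 48 mm above the bench at the start (the leg's setting differs each time and is not reported); a crank turn lowers it 16 mm
- jack_head (a point): top of the gear head on the axis, 235 mm above the bench. The gear has constant friction: about 4 N of push along the knob's circle when running free. Load on the foot adds some 4.2 N at the knob per 100 N on the foot. After touching, it gains roughly 100 N per 0.8 rad of crank. Let go, the gear holds by its friction; if loaded more than about 95 N it runs back to that.
- jack_ground (a point): point on the bench right under the jack's axis (z = 0): where the dish of the foot plate belongs
- crank_knob (a point): middle of the red crank knob: upright cylinder 24 across, 44 high, free to spin on its pin, 60 mm from the jack's axis, 273 mm above the bench (knob from 251 to 295); the crank arm just below is 18 wide, top at 249. It goes round the jack's axis in a level circle; as it spins freely, a gripper holding it need not turn
- crank (a joint): turn of the crank, rad, 0 at the start, grows clockwise seen from above = foot goes down 2.55 mm per rad; at 0 the knob points from the axis away from the console (-x of jack). Has 4 turns. With the hand stopped on the knob, friction may push up to 4 N either way: compare like readings
- plate: loose yellow foot plate, 350 g: a square block 84 x 84 x 16 with a round dish (56 across, 6 deep) in its top, and a flat neck 30 wide and 10 high running to -x, with an upright black grip at its end. Origin: underside, under the centre of the dish; x points from the grip to the dish, z up
- plate_dish (a point): centre of the dish's floor, 10 mm above the plate's underside
- plate_grip (a point): point in the upright black grip of the plate, 140 mm from the dish centre (to -x of the plate), 40 mm above its underside; the grip is 34 long (x), 14 thick (y, take it across this) and reaches 58 mm above the underside
- regulator: bystander: black lung-demand valve, stepped disc 72 across, 52 high; it or the foot plate may lie on either side; origin: centre of its underside
- bottle: bystander: clear bottle with red cap, 60 across, 170 high; origin: centre of its underside
- mug: bystander: white mug, 80 across, 90 high; origin: centre of its underside
- wrench: bystander: steel spanner 150 long lying flat
- screwdriver: bystander: screwdriver with yellow handle, 160 long, lying
- gauge: bystander: round pressure gauge, 64 across, 30 high, lying face up; origin: centre of its underside
- canister: bystander: green filter canister, 100 across, 90 high; origin: centre of its underside
Things that resemble listed ones, but are neither listed nor needed, are in the scene too. What is meant by the plate is not purple, and is the smaller of those in its own colour.

How it is judged (in metres and radians):
On the way, in this order (a step that is already met when the one before it is completed fails the run):
1. the foot plate lies flat with its dish under the foot, let go, the foot not yet loaded (horizontal distance between plate_dish and jack_ground below 0.008 m and height (world z) of plate below 0.004 m and angle between plate's own z axis and vertical below 0.05 rad and contact force between each of the arm, the fingers and plate below 0.1 N and contact force between jack and plate below 1 N), for 0.2 s.
2. the foot bears on the plate with at least 50 N (horizontal distance between plate_dish and jack_ground below 0.008 m and height (world z) of plate below 0.004 m and angle between plate's own z axis and vertical below 0.05 rad and contact force between jack and plate above 50 N), for 0.3 s.
At the end, for the whole second after the job is handed in: the foot plate lies flat on the bench, dish centre within 8 mm of the jack's axis, the foot standing in it with 50 to 250 N after the crank has been let go, everything at rest (all of step 2 and contact force between jack and plate below 250 N and linear speed of plate below 0.01 m/s and velocity of joint crank between -0.1 and 0.1 rad/s); the robot touches nothing.
It fails at once if the foot is forced down with more than 250 N (contact force between jack and plate above 250 N).
It fails at once if another thing on the bench is moved by more than 30 mm (distance of any of regulator, bottle, mug, wrench, screwdriver, gauge, canister from where it was at the start of the episode above 0.03 m).
It fails at once if an upright thing on the bench is tipped (angle between any of regulator, bottle, mug, gauge, canister's own z axis and vertical above 0.4 rad).
It also fails if it takes over 69 s, if anything falls off the work surface, if the arm or the gripper's body presses on something with over 40 N, if the wrist force passes 120 N, or if a joint passes its speed limit or range.

### The arm

A 6-joint arm with a two-finger parallel gripper is mounted at the origin on the work surface. World frame = base frame: x ahead of the robot, y to its left, z up, the work surface at z = 0. Lengths are in mm, angles in rad, forces in N, time in s.
With the tool pointing down it reaches from about 350 to 775 mm from the base axis. Payload 7.3 kg.
Tool frame: the origin (TCP) lies at the very end of the fingers, on their centre line; the grasp point (between the pads) lies 19 mm behind it; z points along the fingers, y is the line along which they close (so a half turn about z gives the same grasp; the last joint's range is limited). The gripper opens to 92 mm and grips with 3 to 60 N. Pads are 19 mm wide; open, the fingers measure 130 mm over their backs; the gripper's body (75 mm by 190 mm) begins 47 mm behind the grasp point.
Start: joints at [-1.45, 0.342, 1.524, -0, 1.275, -0.146], TCP at [138.436, -506.442, 194.141] pointing down, gripper open.
Joint ranges: [-2.53, 2.53], [-0.77, 2.02], [0.04, 2.7], [-1, 4.14], [0.28, 2.66], [-3.11, 3.11]. Speed limits (rad/s): [2.57, 2.57, 3.14, 3.14, 3.14, 3.14].

### API

Orientations are given as [roll, pitch, yaw] about the fixed x, y, z axes, in that order (R = Rz(yaw) Ry(pitch) Rx(roll)).
In Python, from plant import get_obs, vision, workorder gives the robot as it stands.
- The arm moves only by the shell command python3 -m pendant 'ROWS' [OPENING]. ROWS is a JSON object of lists of equal length, an entry for each row: "dp": the shift along the tool's x, y, z in m, a list of three; "rotation": the turn, a rotation vector about the tool's x, y, z in rad, a list of three. A call has 1 to 8 rows; each row is the pose to reach, as a shift and turn from the pose commanded when the call began, along the tool's axes at that moment; what a row does not reach only later rows make up. A row lasts 1/8 s, in which the tool goes at most 62.5 mm and 10.7 degrees, less where a joint would pass 70% of its speed; a pose out of reach is approached as far as the arm can. A call with a gripper value outside its range is refused whole. OPENING is the finger opening in m, from 0 to 0.0918, set as the call begins (- or left out, the last holds). The fingers move at their own pace and stop on an object; the grip force is fixed at half the most. Time passes only in rows, so rows that repeat a pose let the fingers close. It gives the time, the measured TCP pose, the force, the opening and the grip force at its end, in the units of the state.
- get_obs(): the state, without advancing time (a new reading comes with each control period).
- vision.capture(name): name is "scene" or "top"; returns a dict with "pixels" (384x512x3 uint8, red, green, blue), "vfov" (degrees; the focal length in pixels is half the picture's height over the tangent of half this angle, whatever the lens; pixels are square), "cx", "cy" (the principal point, pixels), "pose" (4x4, takes a point from camera to world coordinates). Camera axes: x right, y up, looking along -z (the intrinsics and any distortion apply to the point x, -y, -z); pixel columns grow to the right and rows downward; lengths in mm; the calibration is good to about 2 mm. A picture is of the moment at which its call begins. There is no depth.
- workorder.close_job(): hands the job in; it is judged then, once.
The state is a dict: "time": time; "joint_positions": joint angles; "dq": joint speeds; "tau": joint torques, N m; "tool_pos": TCP position; "tcp_rot": TCP orientation; "contact_force": force on the tool from outside, world axes, zero at the start; "moment": the same for the moment, N m; "grip_width": finger opening in mm; "finger_force": force on a finger pad.
Only numpy, scipy, OpenCV 4.12 (cv2) and the standard library are available. Lean on these libraries where they do the work, as an engineer would, in place of code of your own. Each camera call takes 0.05 s, during which the arm holds its last target. There are 200 camera calls.

## Working session

There is one attempt and no reset: what is moved stays moved. The work goes in short steps, Python scripts to look and compute and a shell command to move; the robot and the scene stay as the last step left them, time stands still between calls to the robot, and variables do not carry over. Pictures are saved under pics/ and viewed, at most 10 in all, crops included, and the job is handed in when it is done.

```bash
ls; mkdir -p pics
python3 - <<'E'
from plant import get_obs, vision
import cv2, numpy as np, pickle
o=get_obs(); print({k:np.round(v,3).tolist() for k,v in o.items()})
ims=[]
for n in("scene","top"):
    c=vision.capture(n); pickle.dump(c,open(f"{n}0.pkl","wb"))
    print(n,{k:(np.round(v,3).tolist() if k!='pixels' else v.shape) for k,v in c.items()})
    cv2.imwrite(f"pics/{n}0.png",cv2.cvtColor(c["pixels"],cv2.COLOR_RGB2BGR))
E
```

```text
pics
{'time': 0.0, 'joint_positions': [-1.45, 0.343, 1.525, -0.0, 1.275, -0.146], 'dq': [-0.0, 0.001, 0.0, 0.0, 0.002, -0.002], 'tau': [0.0, -43.124, -24.422, 0.072, 0.056, -0.0], 'tool_pos': [138.367, -505.942, 193.426], 'tcp_rot': [-3.14, -0.0, 0.267], 'contact_force': [-0.543, 0.121, 0.378], 'moment': [0.038, -0.018, 0.007], 'finger_force': 0.0, 'grip_width': 91.702}
scene {'pixels': (384, 512, 3), 'vfov': 43.246, 'cx': 251.741, 'cy': 186.903, 'pose': [[0.999, -0.041, 0.029, 474.742], [0.05, 0.791, -0.609, -993.283], [0.002, 0.61, 0.792, 1475.576], [0.0, 0.0, 0.0, 1.0]]}
top {'pixels': (384, 512, 3), 'vfov': 57.803, 'cx': 257.365, 'cy': 189.638, 'pose': [[0.004, 0.986, -0.169, 220.848], [-1.0, 0.003, -0.005, -13.344], [-0.004, 0.169, 0.986, 1387.504], [0.0, 0.0, 0.0, 1.0]]}
```

View pics/scene0.png

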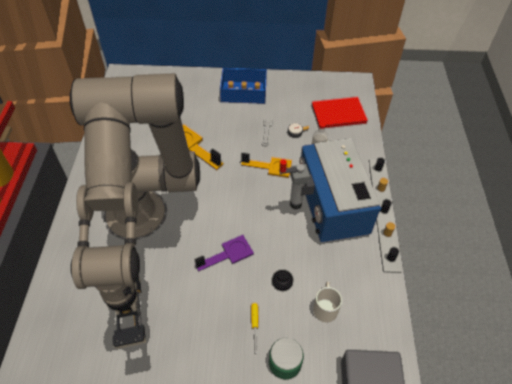

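View pics/top0.png

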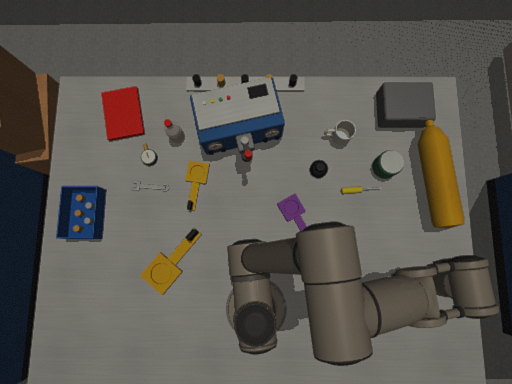

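The scene shows the plate candidates:
- **Small yellow:** top (197,173), scene (278,166).
- **Large yellow:** top (161,272), scene (190,137).
- **Purple:** top (291,208), scene (237,250).

The small yellow one fits, since it is not purple and is the smaller of the two yellows. The red knob is at top (248,155), scene (284,165). I'll measure these and confirm in a crop.

```bash
cat > h.py <<'E'
import numpy as np, cv2, pickle
def ray(c,u,v):
    f=192/np.tan(np.radians(c["vfov"])/2); P=np.array(c["pose"])
    d=P[:3,:3]@np.array([(u-c["cx"])/f,-(v-c["cy"])/f,-1.]); return P[:3,3],d/np.linalg.norm(d)
def onz(c,u,v,z):
    o,d=ray(c,u,v); return o+d*(z-o[2])/d[2]
def tri(c1,p1,c2,p2):
    o1,d1=ray(c1,*p1);o2,d2=ray(c2,*p2)
    s=np.linalg.lstsq(np.c_[d1,-d2],o2-o1,rcond=None)[0]
    a,b=o1+s[0]*d1,o2+s[1]*d2; return (a+b)/2,np.linalg.norm(a-b)
def proj(c,p):
    f=192/np.tan(np.radians(c["vfov"])/2); P=np.array(c["pose"]); q=P[:3,:3].T@(np.array(p)-P[:3,3])
    return np.array([c["cx"]+f*q[0]/-q[2], c["cy"]-f*q[1]/-q[2]])
def blobs(c,lo,hi,box=None,amin=8):
    h=cv2.cvtColor(c["pixels"],cv2.COLOR_RGB2HSV); m=cv2.inRange(h,lo,hi)
    if lo[0]==0 and hi[0]<=8: m|=cv2.inRange(h,(172,lo[1],lo[2]),(180,255,255))
    if box: k=np.zeros_like(m);x0,y0,x1,y1=box;k[y0:y1,x0:x1]=1;m=m*k
    n,l,s,ce=cv2.connectedComponentsWithStats(m)
    return [(s[i].tolist(),ce[i].round(2).tolist(),l==i) for i in range(1,n) if s[i][4]>=amin]
E
python3 - <<'E'
from h import *
C={n:pickle.load(open(n+"0.pkl","rb")) for n in("scene","top")}
for n in C:
    for nm,lo,hi in(("yel",(15,150,110),(32,255,255)),("red",(0,150,80),(7,255,255)),("blue",(100,120,50),(125,255,255))):
        print(n,nm,[(a,b) for a,b,_ in blobs(C[n],lo,hi)])
a=cv2.resize(C["top"]["pixels"][70:220,150:300],(600,600),interpolation=cv2.INTER_CUBIC)
cv2.imwrite("pics/ct.png",a[:,:,::-1])
b=cv2.resize(C["scene"]["pixels"][120:250,230:390],None,fx=4.6,fy=4.6,interpolation=cv2.INTER_CUBIC)
cv2.imwrite("pics/cs.png",b[:,:,::-1])
E
```

```text
scene yel [([229, 82, 3, 4, 9], [230.33, 83.44]), ([243, 83, 3, 4, 10], [243.8, 84.3]), ([256, 83, 3, 4, 12], [257.0, 84.5]), ([182, 125, 38, 44, 482], [196.84, 145.63]), ([304, 127, 4, 3, 9], [305.44, 127.89]), ([241, 158, 49, 19, 352], [268.22, 166.24]), ([287, 160, 5, 8, 33], [288.61, 163.27]), ([380, 179, 7, 7, 38], [383.21, 181.66]), ([0, 180, 3, 6, 10], [0.5, 183.2]), ([387, 223, 7, 8, 46], [390.07, 226.39]), ([251, 303, 7, 25, 160], [254.09, 314.86])]
scene red [([312, 97, 55, 31, 1279], [338.74, 111.99]), ([0, 101, 15, 25, 139], [5.13, 110.88]), ([0, 141, 34, 81, 1165], [13.37, 169.12]), ([280, 159, 6, 14, 63], [282.94, 165.54])]
scene blue [([89, 0, 238, 103, 15892], [212.52, 36.12]), ([303, 145, 79, 96, 2513], [334.92, 205.88])]
top yel [([217, 74, 7, 7, 38], [220.0, 77.21]), ([266, 74, 6, 4, 14], [268.5, 75.43]), ([427, 120, 37, 106, 2120], [444.17, 176.8]), ([143, 144, 4, 6, 14], [144.79, 146.21]), ([186, 161, 23, 49, 557], [196.05, 177.66]), ([342, 187, 20, 6, 103], [351.65, 189.53]), ([76, 195, 6, 5, 21], [78.76, 197.33]), ([75, 211, 6, 5, 21], [77.24, 212.71]), ([74, 226, 5, 5, 22], [76.09, 227.91]), ([140, 233, 61, 62, 1175], [165.82, 267.36])]
top red [([102, 87, 41, 53, 1726], [121.82, 112.71]), ([227, 96, 3, 3, 9], [228.0, 97.0]), ([164, 119, 7, 8, 39], [167.18, 122.41]), ([245, 150, 7, 7, 44], [247.93, 153.05])]
top blue [([190, 79, 94, 64, 1138], [239.63, 125.73]), ([56, 186, 42, 53, 1163], [80.36, 212.75])]
```

View pics/ct.png

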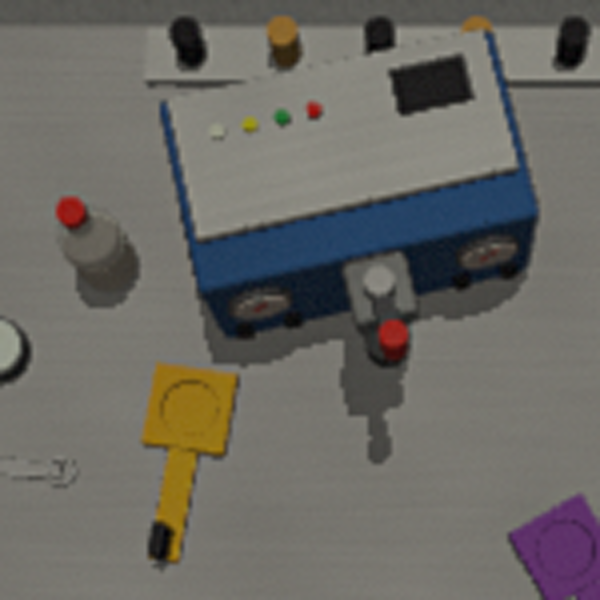

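View pics/cs.png

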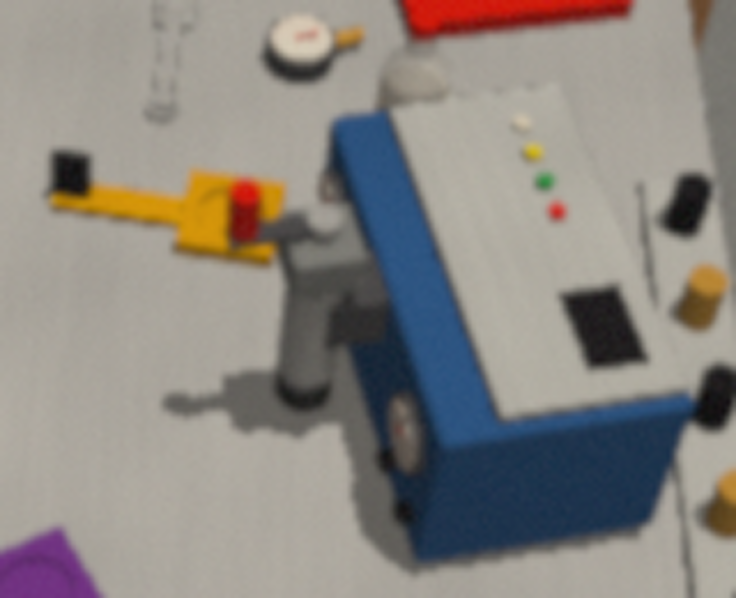

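Confirmed: the small plain yellow plate has its dish at top (197.3,171.6) and its black grip at (190,205). The jack hub is at top (244.6,139.8), with the red knob in front of it. Next, the positions.

Run:
```python
from h import *
S,T=[pickle.load(open(n+"0.pkl","rb")) for n in("scene","top")]
t=lambda x,y:(x/4+150-.375,y/4+70-.375)
s=lambda x,y:(x/4.6+230-.39,y/4.6+120-.39)
np.set_printoptions(precision=1,suppress=True)
# plate block mask: erode neck away
for c,box in((T,(180,155,215,212)),(S,(238,150,293,180))):
    m=cv2.inRange(cv2.cvtColor(c["pixels"],cv2.COLOR_RGB2HSV),(15,130,100),(34,255,255));k=np.zeros_like(m);k[box[1]:box[3],box[0]:box[2]]=255;m&=k
    if c is T:
        o=cv2.morphologyEx(m,cv2.MORPH_OPEN,np.ones((11,11),np.uint8)); r=cv2.minAreaRect(cv2.findNonZero(o)); print("rect",r)
        b=np.array([onz(c,u,v,16)[:2] for u,v in cv2.boxPoints(r)]);print(b,b.mean(0),np.linalg.norm(np.diff(b,axis=0),axis=1))
    k2=cv2.inRange(c["pixels"],(0,0,0),(45,45,45))
    bl=blobs(c,(0,0,0),(180,255,60),(184,190,198,216) if c is T else (238,148,253,166))
    print("black",[(x[0],x[1],onz(c,*x[1],40),onz(c,*x[1],50)) for x in bl])
print("dish top",onz(T,*t(190,408),14),"scene",onz(S,*s(234,216),16))
b=[onz(T,*t(*p),16)[:2] for p in((158,364),(238,374),(224,455),(143,442))];b=np.array(b);print("corners",b,b.mean(0))
bs=np.array([onz(S,*s(*p),16)[:2] for p in((193,171),(285,184),(272,250),(176,236))]);print("scorners",bs,bs.mean(0))
print("knob tri",tri(S,(282.94,165.54),T,(247.93,153.05)))
print("knob top tri",tri(S,s(246,186),T,t(394,331)), "T295",onz(T,*t(394,331),295),"T273c",onz(T,247.93,153.05,280),"S273",onz(S,282.94,165.54,273))
print("hub tri",tri(S,s(328,215),T,t(379,279)),onz(T,*t(379,279),249),onz(S,*s(328,215),249))
for pp in(((203,291),(537,214)),((190,238),(520,170))):
    e=np.array([onz(T,*t(*p),192) for p in pp]);d=e[1]-e[0];print("front edge",e,np.linalg.norm(d),"normal yaw",np.arctan2(d[1],d[0])+np.pi/2)
e=[onz(S,*s(*p),192) for p in((335,125),(436,447),(690,408))];d=e[1]-e[0];print(e,np.linalg.norm(d),np.linalg.norm(e[2]-e[1]),np.arctan2(d[1],d[0])+np.pi/2)
print("foot bottom S",onz(S,*s(303,392),40))
```

```text
rect ((197.0, 172.0), (20.0, 20.0), 90.0)
[[569.2 279.9]
 [569.4 198.6]
 [486.7 196.2]
 [486.5 276.7]] [527.9 237.9] [81.3 82.7 80.5]
black [([187, 201, 6, 10, 44], [189.55, 205.23], array([389.5, 258.1,  40. ]), array([388.2, 256.1,  50. ]))]
black [([242, 154, 7, 8, 52], [244.98, 157.37], array([388.2, 254.9,  40. ]), array([388.8, 246.2,  50. ]))]
dish top [529.7 237.8  14. ] scene [528.8 235.2  16. ]
corners [[574.9 271.4]
 [564.7 189.8]
 [481.1 201.6]
 [494.1 283.5]] [528.7 236.6]
scorners [[492.6 284.4]
 [572.4 273.6]
 [561.4 199.5]
 [480.  210.6]] [526.6 242. ]
knob tri (array([530.5,  23. , 275.9]), np.float64(7.260290890462746))
knob top tri (array([527.4,  22.1, 302.8]), np.float64(2.7455735321600123)) T295 [531.   22.8 295. ] T273c [533.   23.9 280. ] S273 [527.2  23.7 273. ]
hub tri (array([587.1,  37. , 256.8]), np.float64(0.38330649307489595)) [589.8  37.4 249. ] [587.6  43.6 249. ]
front edge [[ 596.7  197.1  192. ]
 [ 669.6 -101.8  192. ]] 307.7009466915495 normal yaw 0.2390402658770303
front edge [[646.2 210.4 192. ]
 [711.4 -86.8 192. ]] 304.2553394545321 normal yaw 0.21584558618473992
[array([599.4, 183.4, 192. ]), array([ 665.3, -114.9,  192. ]), array([845.2, -72.5, 192. ])] 305.4563032519594 184.78341550410033 0.21762274921075764
foot bottom S [585.   36.3  40. ]
```

```bash
cat >> h.py <<'E'
def tool(yaw,dw):  # world shift mm -> tool-axes m (tool down)
    c,s=np.cos(yaw),np.sin(yaw); x,y,z=dw
    return [round((c*x+s*y)/1000,4),round((s*x-c*y)/1000,4),round(-z/1000,4)]
E
python3 - <<'E'
from h import *
P=np.array([138.4,-506.4,194.1]);yaw=.267
for w in [(175,-460,205),(222,-425,215),(265,-385,220),(305,-343,220),(340,-293,220),(368,-240,220),(388,-184,220),(400,-125,220)]: print(w,tool(yaw,np.array(w)-P))
P=np.array([400,-125,220]);yaw=-.137
for w in [(405,-65,220),(405,-5,220),(405,55,220),(405,115,220),(402,170,220),(395,222,210),(389,255.5,180),(389,255.5,140)]: print(w,tool(yaw,np.array(w)-P))
E
```

```text
(175, -460, 205) [np.float64(0.0475), np.float64(-0.0351), np.float64(-0.0109)]
(222, -425, 215) [np.float64(0.1021), np.float64(-0.0565), np.float64(-0.0209)]
(265, -385, 220) [np.float64(0.1541), np.float64(-0.0837), np.float64(-0.0259)]
(305, -343, 220) [np.float64(0.2038), np.float64(-0.1137), np.float64(-0.0259)]
(340, -293, 220) [np.float64(0.2508), np.float64(-0.1526), np.float64(-0.0259)]
(368, -240, 220) [np.float64(0.2918), np.float64(-0.1964), np.float64(-0.0259)]
(388, -184, 220) [np.float64(0.3258), np.float64(-0.2451), np.float64(-0.0259)]
(400, -125, 220) [np.float64(0.353), np.float64(-0.2989), np.float64(-0.0259)]
(405, -65, 220) [np.float64(-0.0032), np.float64(-0.0601), np.float64(0.0)]
(405, -5, 220) [np.float64(-0.0114), np.float64(-0.1196), np.float64(0.0)]
(405, 55, 220) [np.float64(-0.0196), np.float64(-0.179), np.float64(0.0)]
(405, 115, 220) [np.float64(-0.0278), np.float64(-0.2384), np.float64(0.0)]
(402, 170, 220) [np.float64(-0.0383), np.float64(-0.2925), np.float64(0.0)]
(395, 222, 210) [np.float64(-0.0523), np.float64(-0.3431), np.float64(0.01)]
(389, 255.5, 180) [np.float64(-0.0629), np.float64(-0.3754), np.float64(0.04)]
(389, 255.5, 140) [np.float64(-0.0629), np.float64(-0.3754), np.float64(0.08)]
```

```bash
python3 -m pendant '{"dp":[[0.0475,-0.0351,-0.0109],[0.1021,-0.0565,-0.0209],[0.1541,-0.0837,-0.0259],[0.2038,-0.1137,-0.0259],[0.2508,-0.1526,-0.0259],[0.2918,-0.1964,-0.0259],[0.3258,-0.2451,-0.0259],[0.353,-0.2989,-0.0259]],"rotation":[[0,0,0.05],[0,0,0.1],[0,0,0.15],[0,0,0.2],[0,0,0.25],[0,0,0.3],[0,0,0.35],[0,0,0.404]]}' 0.0918
```

```text
time: 1.1
tool_pos: [400.6, -123.1, 219.7]
tcp_rot: [-3.141, 0.0, -0.139]
contact_force: [0.9, -0.4, -0.5]
grip_width: 91.7
finger_force: 0.0
```

```bash
python3 -m pendant '{"dp":[[-0.0032,-0.0601,0],[-0.0114,-0.1196,0],[-0.0196,-0.179,0],[-0.0278,-0.2384,0],[-0.0383,-0.2925,0],[-0.0523,-0.3431,0.01],[-0.0629,-0.3754,0.04],[-0.0629,-0.3754,0.08]],"rotation":[[0,0,0],[0,0,0],[0,0,0],[0,0,0],[0,0,0],[0,0,0],[0,0,0],[0,0,0]]}'
python3 - <<'E'
from plant import get_obs, vision
from h import *
import numpy as np
o=get_obs();print(o["tool_pos"],o["tcp_rot"])
for n in("scene","top"):
    c=vision.capture(n); pickle.dump(c,open(n+"1.pkl","wb"))
    p=proj(c,o["tool_pos"]);print(n,p)
    x,y=(int(p[0])-60,int(p[1])-45)
    x=max(x,0)
    globals()[n]=cv2.resize(c["pixels"][y:y+90,x:x+120],None,fx=4,fy=4,interpolation=cv2.INTER_CUBIC); print(x,y)
cv2.imwrite("pics/g1.png",np.vstack([scene,top])[:, :, ::-1][::1] if 0 else cv2.resize(np.hstack([scene,top]),(800,300))[:,:,::-1])
E
```

```text
time: 2.1
tool_pos: [388.9, 257.8, 139.4]
tcp_rot: [-3.14, -0.001, -0.134]
contact_force: [0.1, -0.4, -0.7]
grip_width: 92.0
finger_force: 0.0
[388.90623272 257.78567852 139.35791447] [-3.14036635e+00 -1.46505915e-03 -1.33526910e-01]
scene [244.9795355  139.43061934]
184 94
top [184.24556143 201.96201205]
124 156
```

View pics/g1.png

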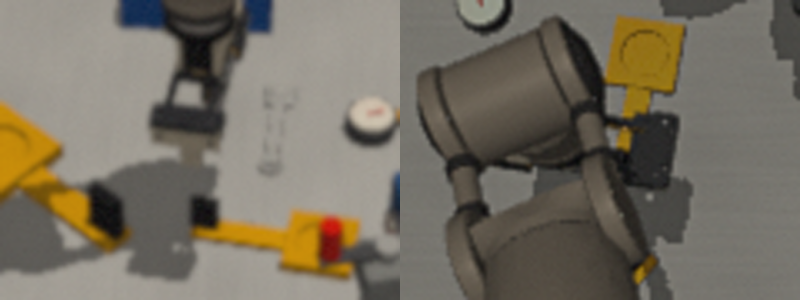

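The open fingers sit over the small plate's grip: scene crop (204,210), with TCP projected at (203,151). The large plate's grip, at crop (105,205), is well clear. Descending and closing.

```bash
python3 -m pendant '{"dp":[[0,0,0.04],[0,0,0.08],[0,0,0.105],[0,0,0.119],[0,0,0.119]],"rotation":[[0,0,0],[0,0,0],[0,0,0],[0,0,0],[0,0,0]]}' && python3 -m pendant '{"dp":[[0,0,0],[0,0,0],[0,0,0],[0,0,0],[0,0,0],[0,0,0]],"rotation":[[0,0,0],[0,0,0],[0,0,0],[0,0,0],[0,0,0],[0,0,0]]}' 0
```

```text
time: 2.82
tool_pos: [389.5, 255.2, 21.2]
tcp_rot: [3.141, 0.0, -0.138]
contact_force: [0.3, -1.1, 0.3]
grip_width: 91.7
finger_force: 0.0
time: 3.58
tool_pos: [389.1, 255.4, 20.9]
tcp_rot: [3.141, 0.0, -0.137]
contact_force: [-0.4, -0.4, 1.8]
grip_width: 36.1
finger_force: 0.0
```

```bash
python3 -m pendant '{"dp":[[0,0,0],[0,0,0],[0,0,0],[0,0,0],[0,0,0],[0,0,0]],"rotation":[[0,0,0],[0,0,0],[0,0,0],[0,0,0],[0,0,0],[0,0,0]]}'
python3 - <<'E'
from h import *
P=np.array([389,255.5,21])
for w in [(389,35+150,21)]: print()
print(tool(-.137,(59,-200,0)),tool(-.137,(0,-160,0)))
E
```

```text
time: 4.32
tool_pos: [389.2, 255.5, 20.9]
tcp_rot: [3.142, -0.0, -0.137]
contact_force: [0.1, 2.2, -1.2]
grip_width: 13.7
finger_force: 30.0

[np.float64(0.0858), np.float64(0.1901), 0.0] [np.float64(0.0219), np.float64(0.1585), 0.0]
```

Gripped at 13.7 mm, which matches the 14 mm grip. The plate has to be square to the console (half-width 42 against 50 mm of clearance), so I'll turn it to yaw 0.20 while sliding it.

Run:
```python
from h import *
d=np.array([21.,-176,0])
for i in range(1,9): print([float(v) for v in tool(-.137,d*i/8)],round(-.237*i/8,4))
# second: to yaw .2 at grip (430,5) from (410,79.5) yaw .1
d=np.array([20.,-74.5,0])
for i in range(1,5): print([float(v) for v in tool(.1,d*i/4)],round(-.1*i/4,4))
```

```text
[0.0056, 0.0214, -0.0] -0.0296
[0.0112, 0.0429, -0.0] -0.0592
[0.0168, 0.0643, -0.0] -0.0889
[0.0224, 0.0857, -0.0] -0.1185
[0.028, 0.1072, -0.0] -0.1481
[0.0336, 0.1286, -0.0] -0.1777
[0.0392, 0.15, -0.0] -0.2074
[0.0448, 0.1715, -0.0] -0.237
[0.0031, 0.019, -0.0] -0.025
[0.0062, 0.0381, -0.0] -0.05
[0.0093, 0.0571, -0.0] -0.075
[0.0125, 0.0761, -0.0] -0.1
```

```bash
python3 -m pendant '{"dp":[[0.0056,0.0214,0],[0.0112,0.0429,0],[0.0168,0.0643,0],[0.0224,0.0857,0],[0.028,0.1072,0],[0.0336,0.1286,0],[0.0392,0.15,0],[0.0448,0.1715,0]],"rotation":[[0,0,-0.0296],[0,0,-0.0592],[0,0,-0.0889],[0,0,-0.1185],[0,0,-0.1481],[0,0,-0.1777],[0,0,-0.2074],[0,0,-0.237]]}' && python3 -m pendant '{"dp":[[0.0031,0.019,0],[0.0062,0.0381,0],[0.0093,0.0571,0],[0.0125,0.0761,0],[0.0125,0.0761,0],[0.0125,0.0761,0]],"rotation":[[0,0,-0.025],[0,0,-0.05],[0,0,-0.075],[0,0,-0.1],[0,0,-0.1],[0,0,-0.1]]}'
python3 - <<'E'
from plant import get_obs, vision
from h import *
ims=[]
for n in("scene","top"):
    c=vision.capture(n); pickle.dump(c,open(n+"2.pkl","wb"))
    x,y=(240,140) if n=="scene" else (195,100)
    ims.append(cv2.resize(c["pixels"][y:y+100,x:x+100],None,fx=4,fy=4,interpolation=cv2.INTER_CUBIC))
cv2.imwrite("pics/g2.png",np.hstack(ims)[:,:,::-1])
E
```

```text
time: 5.32
tool_pos: [409.8, 78.7, 21.0]
tcp_rot: [3.142, 0.001, 0.101]
contact_force: [0.6, 2.3, -0.7]
grip_width: 13.3
finger_force: 30.1
time: 6.08
tool_pos: [428.0, 3.6, 22.3]
tcp_rot: [3.14, 0.004, 0.201]
contact_force: [-12.3, -7.0, 25.6]
grip_width: 9.8
finger_force: 31.5
```

View pics/g2.png

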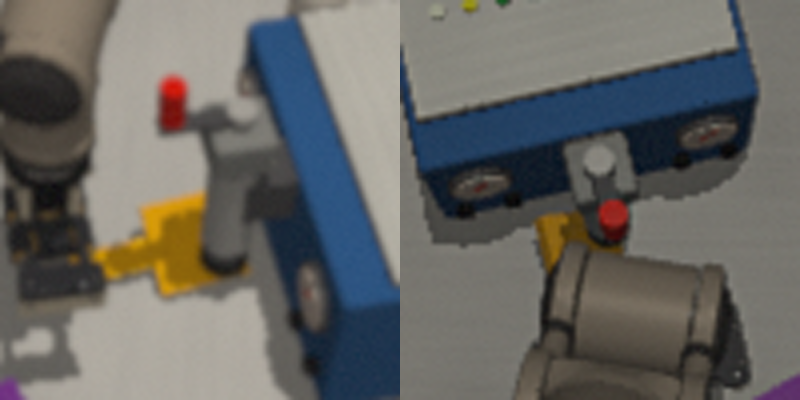

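The scene shows the plate under the foot, block corners at crop (143,208), (205,192), (248,270) and (165,293). The wrist force is 28 N and the grip width is 9.8 mm, so something touches. I'll measure before moving.

Run:
```python
from plant import get_obs
from h import *
np.set_printoptions(precision=1,suppress=True)
S,T=[pickle.load(open(n+"2.pkl","rb")) for n in("scene","top")]
s=lambda x,y:(x/4+240-.375,y/4+140-.375)
for p in((143,208),(165,293),(248,270)): print(onz(S,*s(*p),16))
for c,n,b in((S,"S",(270,150,292,180)),(T,"T",(235,140,260,165))):
    print(n,[x[:2] for x in blobs(c,(0,150,80),(7,255,255),b)])
o=get_obs();print({k:np.round(o[k],2).tolist() for k in("contact_force","moment","grip_width","tool_pos","joint_positions")})
cv2.imwrite("pics/g3.png",cv2.resize(S["pixels"][175:235,238:308],None,fx=8,fy=8,interpolation=cv2.INTER_CUBIC)[:,:,::-1])
```

```text
[511.3 110.8  16. ]
[533.4  14.6  16. ]
[609.4  44.3  16. ]
S [([280, 160, 6, 12, 61], [282.87, 165.41])]
T [([245, 150, 7, 7, 44], [247.93, 153.05])]
{'contact_force': [-11.72, -7.3, 26.35], 'moment': [-1.41, 2.06, 0.04], 'grip_width': 10.02, 'tool_pos': [428.03, 3.64, 22.38], 'joint_positions': [-0.17, 0.41, 2.0, -0.0, 0.74, 1.2]}
```

View pics/g3.png

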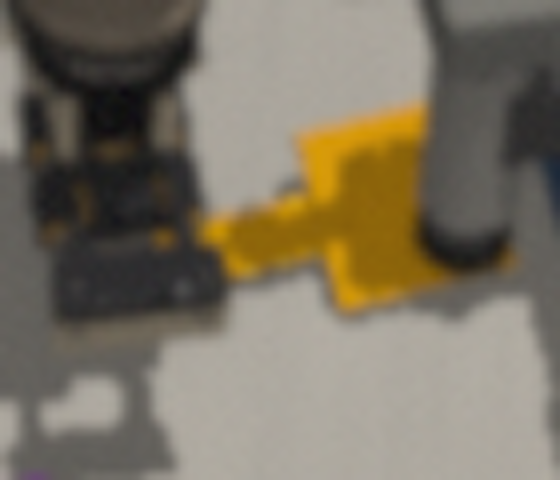

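Run:
```python
from h import *
np.set_printoptions(precision=1,suppress=True)
S,T=[pickle.load(open(n+"2.pkl","rb")) for n in("scene","top")]
print("T leftfar",[onz(T,229.1,154.1,z) for z in(0,16,50)])
print("S",[onz(S,274.8,191.7,z) for z in(0,16,50)])
g=np.array([428,3.6]);y=.2;R=np.array([[np.cos(y),-np.sin(y)],[np.sin(y),np.cos(y)]])
for q in((98,42),(98,-42),(182,42),(182,-42),(0,0)):
  for z in (0,16):
    p=g+R@np.array(q); print(q,z,p,"S",proj(S,[*p,z]),"Scrop8",(proj(S,[*p,z])-[238,175])*8,"T",proj(T,[*p,z]),"Tcrop",(proj(T,[*p,z])-[195,100])*4+[400,0])
```

```text
T leftfar [array([607.2, 110.9,   0. ]), array([602.8, 109.4,  16. ]), array([593.3, 106.4,  50. ])]
S [array([509.5, 122.5,   0. ]), array([509.2, 110.4,  16. ]), array([508.4,  84.7,  50. ])]
(98, 42) 0 [515.7  64.2] S [276.1 204.2] Scrop8 [304.9 233.4] T [240.1 175.9] Tcrop [580.6 303.5]
(98, 42) 16 [515.7  64.2] S [276.3 201.7] Scrop8 [306.4 213.4] T [239.9 175. ] Tcrop [579.7 300.2]
(98, -42) 0 [532.4 -18.1] S [280.3 222.8] Scrop8 [338.1 382.2] T [260.3 171.9] Tcrop [661.4 287.7]
(98, -42) 16 [532.4 -18.1] S [280.5 220.3] Scrop8 [339.8 362.7] T [260.4 171.1] Tcrop [661.4 284.2]
(182, 42) 0 [598.   80.9] S [298.1 201.5] Scrop8 [480.9 211.9] T [236.3 156.3] Tcrop [565.3 225.1]
(182, 42) 16 [598.   80.9] S [298.4 199. ] Scrop8 [483.6 191.8] T [236.1 155.2] Tcrop [564.3 221. ]
(182, -42) 0 [614.7  -1.4] S [302.9 219.9] Scrop8 [519.  359.4] T [256.3 152.4] Tcrop [645.4 209.6]
(182, -42) 16 [614.7  -1.4] S [303.2 217.5] Scrop8 [522.  339.8] T [256.3 151.3] Tcrop [645.3 205.3]
(0, 0) 0 [428.    3.6] S [251.9 216.6] Scrop8 [111.2 332.9] T [254.9 197.2] Tcrop [639.6 388.8]
(0, 0) 16 [428.    3.6] S [251.9 214.1] Scrop8 [111.2 313.1] T [254.9 196.6] Tcrop [639.4 386.4]
```

Both views put the block about 30 mm high and skewed, so it slipped in the grip and jammed against the jack. I'll back off and look.

```bash
python3 - <<'E'
from h import *
for i in range(1,6): print([float(v) for v in tool(.2,np.array([-20,90,0])*i/5)])
E
python3 -m pendant '{"dp":[[-0.0004,-0.0184,0],[-0.0007,-0.0369,0],[-0.0011,-0.0553,0],[-0.0014,-0.0737,0],[-0.0017,-0.0922,0],[-0.0017,-0.0922,0],[-0.0017,-0.0922,0]],"rotation":[[0,0,0],[0,0,0],[0,0,0],[0,0,0],[0,0,0],[0,0,0],[0,0,0]]}'
python3 - <<'E'
from plant import get_obs, vision
from h import *
ims=[]
for n in("scene","top"):
    c=vision.capture(n); pickle.dump(c,open(n+"3.pkl","wb"))
    x,y=(230,130) if n=="scene" else (185,115)
    ims.append(cv2.resize(c["pixels"][y:y+100,x:x+80],None,fx=5,fy=5,interpolation=cv2.INTER_CUBIC))
cv2.imwrite("pics/g4.png",np.hstack(ims)[:,:,::-1])
E
```

```text
[-0.0003, -0.0184, -0.0]
[-0.0007, -0.0369, -0.0]
[-0.001, -0.0553, -0.0]
[-0.0014, -0.0737, -0.0]
[-0.0017, -0.0922, -0.0]
time: 7.05
tool_pos: [410.3, 94.5, 21.0]
tcp_rot: [3.141, 0.0, 0.2]
contact_force: [0.2, -0.8, 0.2]
grip_width: 0.6
finger_force: 0.0
```

View pics/g4.png

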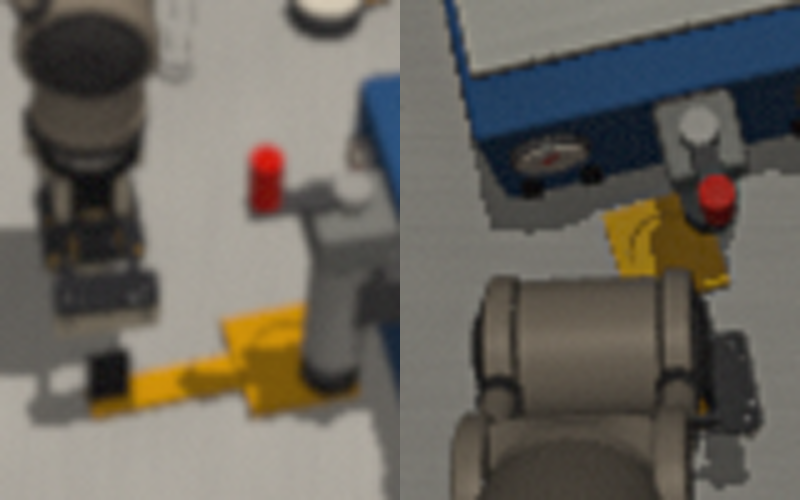

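The plate is loose again and lies flat. Its grip is at scene crop (108,375), the block at (222..358, 305..415), with the foot over its right-hand part. Measuring its pose.

Run:
```python
from h import *
np.set_printoptions(precision=1,suppress=True)
S,T=[pickle.load(open(n+"3.pkl","rb")) for n in("scene","top")]
s=lambda x,y:(x/5+230-.4,y/5+130-.4); t=lambda x,y:((x-400)/5+185-.4,y/5+115-.4)
print("S nl",onz(S,*s(222,322),16),"nr bottom",onz(S,*s(250,417),0),"nr top",onz(S,*s(247,388),16),"fr bottom",onz(S,*s(358,395),0))
print("T fl",onz(T,*t(605,212),16),"nr",onz(T,*t(727,288),16),"fr",onz(T,*t(707,0),16)[:0])
b=blobs(S,(0,0,0),(180,255,60),(245,198,257,212));print([(x[:2],onz(S,*x[1],35)) for x in b])
print("grip top face c",onz(S,*s(108,352),58),"neck end bottom",onz(S,*s(95,415),0))
```

```text
S nl [506.4  99.4  16. ] nr bottom [529.3  24.9   0. ] nr top [526.1  39.6  16. ] fr bottom [609.2  48.8   0. ]
T fl [590.5 123.5  16. ] nr [527.5  23.7  16. ] fr []
[(([248, 200, 7, 10, 63], [250.95, 204.57]), array([423. ,  32.7,  35. ]))]
grip top face c [423.7  36.6  58. ] neck end bottom [415.   20.8   0. ]
```

```bash
python3 - <<'E'
from h import *
print(tool(.2,(14,-60.3,60)))
E
python3 -m pendant '{"dp":[[0,0,-0.04],[0,0,-0.07],[0.0,0.0310,-0.07],[0.0017,0.0619,-0.07],[0.0017,0.0619,-0.07],[0.0017,0.0619,-0.045]],"rotation":[[0,0,0],[0,0,-0.04],[0,0,-0.085],[0,0,-0.085],[0,0,-0.085],[0,0,-0.085]]}' 0.06
```

```text
[np.float64(0.0017), np.float64(0.0619), -0.06]
time: 7.9
tool_pos: [425.4, 34.3, 66.7]
tcp_rot: [3.14, -0.003, 0.283]
contact_force: [-0.8, 0.0, -0.4]
grip_width: 55.8
finger_force: 0.0
```

```bash
python3 -m pendant '{"dp":[[0,0,0.025],[0,0,0.042],[0,0,0.051],[0,0,0.051]],"rotation":[[0,0,0],[0,0,0],[0,0,0],[0,0,0]]}' && python3 -m pendant '{"dp":[[0,0,0],[0,0,0],[0,0,0],[0,0,0],[0,0,0],[0,0,0],[0,0,0],[0,0,0]],"rotation":[[0,0,0],[0,0,0],[0,0,0],[0,0,0],[0,0,0],[0,0,0],[0,0,0],[0,0,0]]}' 0.0; python3 -c "
from h import *
print(tool(.285,(28.5,-37,0)),tool(.285,(0,-37,0)))"
```

```text
time: 8.4
tool_pos: [423.7, 34.8, 14.6]
tcp_rot: [-3.141, 0.001, 0.285]
contact_force: [-0.8, 0.4, -0.4]
grip_width: 59.8
finger_force: 0.0
time: 9.4
tool_pos: [424.2, 34.5, 15.1]
tcp_rot: [3.141, -0.0, 0.285]
contact_force: [-1.5, -1.1, 2.5]
grip_width: 13.5
finger_force: 30.0
[np.float64(0.0169), np.float64(0.0435), 0.0] [np.float64(-0.0104), np.float64(0.0355), 0.0]
```

```bash
python3 -m pendant '{"dp":[[0,0.004,0],[0,0.008,0],[0,0.012,0],[0,0.012,0]],"rotation":[[0,0,0],[0,0,0],[0,0,0],[0,0,0]]}'
```

```text
time: 9.9
tool_pos: [426.8, 23.6, 15.1]
tcp_rot: [-3.141, 0.001, 0.285]
contact_force: [-2.9, 3.8, 7.3]
grip_width: 13.6
finger_force: 30.1
```

```bash
python3 -m pendant '{"dp":[[0,0.004,0],[0,0.008,0],[0,0.008,0]],"rotation":[[0,0,0],[0,0,0],[0,0,0]]}'
python3 - <<'E'
from plant import get_obs, vision
from h import *
o=get_obs();print(np.round(o["contact_force"],1),np.round(o["moment"],2))
S=vision.capture("scene"); pickle.dump(S,open("scene4.pkl","wb"))
m=cv2.inRange(cv2.cvtColor(S["pixels"],cv2.COLOR_RGB2HSV),(15,130,60),(34,255,255));m[:170]=0;m[235:]=0;m[:,:238]=0;m[:,320:]=0
cs,_=cv2.findContours(m,cv2.RETR_EXTERNAL,cv2.CHAIN_APPROX_NONE);c=max(cs,key=cv2.contourArea)
for p in cv2.approxPolyDP(c,2,True)[:,0]: print(p,onz(S,*p,16).round(1),onz(S,*p,0).round(1)[:2])
E
```

```text
time: 10.28
tool_pos: [429.1, 16.0, 15.1]
tcp_rot: [-3.14, 0.001, 0.285]
contact_force: [-3.2, 3.7, 7.2]
grip_width: 14.1
finger_force: 30.1
[-3.2  3.7  7.2] [0.73 0.44 0.23]
[302 209] [610.7  35.9  16. ] [612.2  47.2]
[292 208] [574.   38.5  16. ] [575.1  49.8]
[290 195] [566.5  97.8  16. ] [567.5 109.7]
[277 197] [517.9  85.9  16. ] [518.4  97.8]
[277 204] [518.5  53.7  16. ] [519.   65.2]
[270 206] [492.9  43.3  16. ] [493.1  54.7]
[269 212] [490.   16.3  16. ] [490.1  27.3]
[279 211] [526.4  22.6  16. ] [527.   33.7]
[283 216] [541.3   1.3  16. ] [542.   12.2]
[301 212] [606.8  22.3  16. ] [608.3  33.4]
```

```bash
python3 -m pendant '{"dp":[[0.0018,0.0035,0],[0.0035,0.007,0],[0.0052,0.0105,0],[0.007,0.0138,0],[0.007,0.0138,0]],"rotation":[[0,0,0.016],[0,0,0.032],[0,0,0.048],[0,0,0.065],[0,0,0.065]]}'
python3 - <<'E'
from h import *
S,T=[pickle.load(open(n+"0.pkl","rb")) for n in("scene","top")]
# knob sub-pixel from saturation-weighted edges
for c,n,box in((S,"S",(276,155,292,178)),(T,"T",(241,145,256,162))):
    x0,y0,x1,y1=box;p=c["pixels"][y0:y1,x0:x1].astype(int);r=np.clip(p[...,0]-p[...,1:].max(2),0,None)
    w=np.clip(r/np.percentile(r,92),0,1); print(n,"area",w.sum()); print("rows",[(y0+i,round(v,1)) for i,v in enumerate(w.sum(1)) if v>.3]); print("cols",[(x0+i,round(v,1)) for i,v in enumerate(w.sum(0)) if v>.3])
for kx,ky in((528,23.5),(524,23.5),(532,23.5)):
    a=np.linspace(0,6.28,40)
    for c,n in((S,"S"),(T,"T")):
        q=np.array([proj(c,[kx+12*np.cos(t),ky+12*np.sin(t),z]) for t in a for z in(251,295)]);print(kx,n,q.min(0),q.max(0))
E
```

```text
time: 10.95
tool_pos: [436.8, 6.3, 15.2]
tcp_rot: [-3.137, 0.006, 0.22]
contact_force: [-10.7, 11.8, 19.5]
grip_width: 13.9
finger_force: 30.9
S area 160.7297201558626
rows [(155, np.float64(0.7)), (156, np.float64(0.9)), (157, np.float64(2.3)), (158, np.float64(5.3)), (159, np.float64(9.6)), (160, np.float64(11.5)), (161, np.float64(11.9)), (162, np.float64(11.8)), (163, np.float64(11.4)), (164, np.float64(10.9)), (165, np.float64(10.1)), (166, np.float64(9.6)), (167, np.float64(9.0)), (168, np.float64(8.2)), (169, np.float64(7.5)), (170, np.float64(7.1)), (171, np.float64(6.5)), (172, np.float64(5.2)), (173, np.float64(5.3)), (174, np.float64(5.7)), (175, np.float64(4.9)), (176, np.float64(3.5)), (177, np.float64(2.0))]
cols [(276, np.float64(9.8)), (277, np.float64(9.7)), (278, np.float64(9.5)), (279, np.float64(9.4)), (280, np.float64(11.4)), (281, np.float64(13.7)), (282, np.float64(14.6)), (283, np.float64(14.8)), (284, np.float64(14.9)), (285, np.float64(13.4)), (286, np.float64(10.6)), (287, np.float64(7.8)), (288, np.float64(7.0)), (289, np.float64(6.1)), (290, np.float64(4.
[... 193 characters left out ...]
t64(6.5)), (156, np.float64(4.5)), (157, np.float64(2.8)), (158, np.float64(2.3)), (159, np.float64(1.5)), (160, np.float64(0.4))]
cols [(244, np.float64(1.3)), (245, np.float64(5.3)), (246, np.float64(7.3)), (247, np.float64(8.2)), (248, np.float64(8.3)), (249, np.float64(8.1)), (250, np.float64(7.0)), (251, np.float64(4.3))]
528 S [279.16628833 158.33824811] [287.2886366  172.74556758]
528 T [244.19490134 149.70315975] [251.85399138 160.27639079]
524 S [277.94591023 158.28958639] [286.04015667 172.69646781]
524 T [244.18211923 150.89234564] [251.84610464 161.43172563]
532 S [280.38684545 158.38691709] [288.53730381 172.79467459]
532 T [244.20766815 148.51539588] [251.86186902 159.1223911 ]
```

Run:
```python
from plant import get_obs, vision
from h import *
o=get_obs();print(np.round(o["contact_force"],1),np.round(o["moment"],2),np.round(o["tool_pos"],1))
S=vision.capture("scene");T=vision.capture("top"); pickle.dump(S,open("scene5.pkl","wb"));pickle.dump(T,open("top5.pkl","wb"))
a=cv2.resize(S["pixels"][150:230,240:320],None,fx=6,fy=6,interpolation=cv2.INTER_CUBIC)
b=cv2.resize(T["pixels"][120:200,215:268],None,fx=6,fy=6,interpolation=cv2.INTER_CUBIC)
im=np.hstack([a,b]).astype(float)*1.6
cv2.imwrite("pics/g5.png",np.clip(im,0,255).astype(np.uint8)[:,:,::-1]); print(im.shape)
```

```text
[-10.7  11.8  19.5] [2.3  1.77 0.57] [436.8   6.3  15.2]
(480, 798, 3)
```

View pics/g5.png

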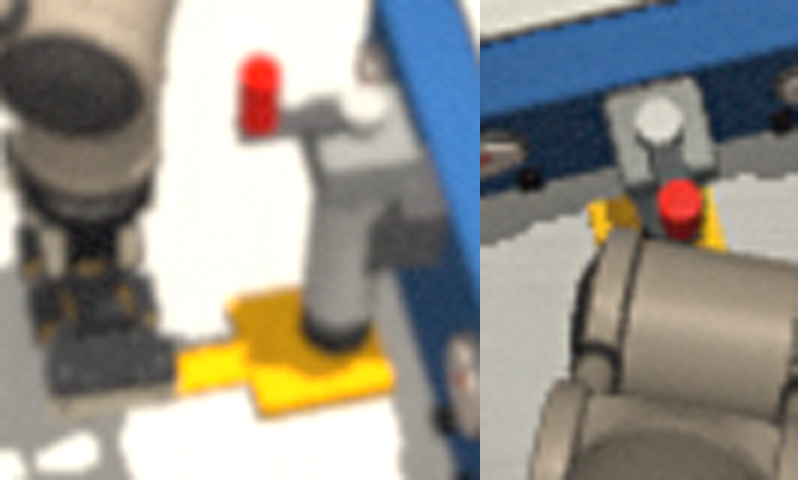

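Run:
```python
from h import *
np.set_printoptions(precision=1,suppress=True)
S,T=[pickle.load(open(n+"5.pkl","rb")) for n in("scene","top")]
s=lambda x,y:(x/6+240-.42,y/6+150-.42); t=lambda x,y:((x-480)/6+215-.42,y/6+120-.42)
y=.22;R=np.array([[np.cos(y),-np.sin(y)],[np.sin(y),np.cos(y)]]);d=np.array([436.8,6.3])+R@[140,0]
inv=lambda c,p,k:np.round((proj(c,p)-k[0])*6+k[1],0)
for q in((-42,42),(-42,-42),(42,-42),(42,42),(-42,15),(-42,-15)):
    p=d+R@q
    print(q,[ (z,np.round((proj(S,[*p,z])-[239.6,149.6])*6),np.round((proj(T,[*p,z])-[214.6,119.6])*6)+[480,0]) for z in(0,16)])
print("foot bottom circle S nearest:",[(z,np.round((proj(S,[586.5,36.6-22,z])-[239.6,149.6])*6)) for z in(20,34,48)])
```

```text
(-42, 42) [(0, array([231., 322.]), array([627., 327.])), (16, array([233., 307.]), array([626., 322.]))]
(-42, -42) [(0, array([259., 433.]), array([747., 301.])), (16, array([261., 418.]), array([747., 295.]))]
(42, -42) [(0, array([394., 414.]), array([721., 184.])), (16, array([396., 399.]), array([721., 178.]))]
(42, 42) [(0, array([363., 304.]), array([602., 210.])), (16, array([365., 289.]), array([600., 204.]))]
(-42, 15) [(0, array([240., 357.]), array([666., 318.])), (16, array([241., 342.]), array([665., 313.]))]
(-42, -15) [(0, array([250., 397.]), array([709., 309.])), (16, array([251., 382.]), array([708., 304.]))]
foot bottom circle S nearest: [(20, array([336., 380.])), (34, array([337., 367.])), (48, array([339., 353.]))]
```

The foot underside is at about 48 mm, well clear of a flat plate. But the tool is being pushed up with 19 N, so I'm probably pressing the grip down and levering the plate. I'll ease back and up while watching the force.

```bash
python3 -m pendant '{"dp":[[-0.004,-0.005,0],[-0.008,-0.01,0],[-0.008,-0.01,0]],"rotation":[[0,0,0],[0,0,0],[0,0,0]]}'; python3 -m pendant '{"dp":[[0,0,-0.001],[0,0,-0.002],[0,0,-0.002]],"rotation":[[0,0,0],[0,0,0],[0,0,0]]}';  python3 -c "
from plant import get_obs
print(get_obs()['moment'])"
```

```text
time: 11.42
tool_pos: [430.2, 12.2, 15.0]
tcp_rot: [3.141, 0.0, 0.22]
contact_force: [-0.9, 0.4, 2.2]
grip_width: 13.6
finger_force: 29.9
time: 11.8
tool_pos: [430.1, 12.1, 16.8]
tcp_rot: [-3.141, 0.001, 0.22]
contact_force: [1.3, -0.2, -3.7]
grip_width: 13.3
finger_force: 29.9
[-0.1871709  -0.0627591  -0.06099086]
```

```bash
cat > meas.py <<'E'
from plant import get_obs, vision
from h import *
import sys
np.set_printoptions(precision=1,suppress=True)
o=get_obs();yaw=float(o["tcp_rot"][2]);tp=np.array(o["tool_pos"]);zb=float(sys.argv[1]) if len(sys.argv)>1 else 0
R=np.array([[np.cos(yaw),-np.sin(yaw)],[np.sin(yaw),np.cos(yaw)]]);d=tp[:2]+R@[140,0]
print("F",np.round(o["contact_force"],1),"tcp",tp,"yaw",round(yaw,3),"dish",d)
for n,box in(("scene",(238,180,320,235)),("top",(205,140,275,200))):
    c=vision.capture(n);pickle.dump(c,open(n+"9.pkl","wb"))
    m=cv2.inRange(cv2.cvtColor(c["pixels"],cv2.COLOR_RGB2HSV),(15,120,40),(34,255,255));k=np.zeros_like(m);k[box[1]:box[3],box[0]:box[2]]=255;m&=k
    cs,_=cv2.findContours(m,cv2.RETR_EXTERNAL,cv2.CHAIN_APPROX_NONE);pts=np.vstack([q for q in cs if len(q)>5])[:,0]
    e=np.array([proj(c,[*(d+R@q),z+zb]) for q in((-42,42),(42,42),(42,-42),(-42,-42)) for z in(0,16)])
    k=np.zeros_like(m);cv2.fillConvexPoly(k,cv2.convexHull(np.round(e).astype(np.int32)),1)
    print(n,"expected hull px",int(k.sum()),"yellow outside (dilated)",int(((m>0)&(cv2.dilate(k,np.ones((3,3)))==0)).sum()),"in",int(((m>0)&(k>0)).sum()))
    print(" exp 0/16:",e.reshape(4,4).tolist().__repr__()[:0],np.round(e.reshape(4,4),1).tolist()); print(" obs",cv2.approxPolyDP(cv2.convexHull(pts),1.2,True)[:,0].tolist())
    for v in range(pts[:,1].min(),pts[:,1].max()+1,2):
        u=np.where(m[v])[0]; print((v,int(u.min()),int(u.max())),end=" ")
    print()
E
python3 meas.py 1.5
```

```text
F [ 1.3 -0.2 -3.7] tcp [430.1  12.1  16.8] yaw 0.22 dish [566.8  42.6]
scene expected hull px 551 yellow outside (dilated) 76 in 372
 exp 0/16:  [[276.4, 201.7, 276.6, 199.2], [298.3, 198.7, 298.6, 196.2], [303.5, 217.0, 303.8, 214.5], [281.0, 220.2, 281.2, 217.7]]
 obs [[303, 211], [303, 215], [283, 219], [267, 214], [267, 208], [277, 200], [289, 198]]
(198, 289, 289) (200, 277, 289) (202, 277, 290) (204, 278, 290) (206, 277, 291) (208, 267, 301) (210, 267, 302) (212, 267, 303) (214, 267, 303) (216, 281, 301) (218, 281, 290) 
top expected hull px 489 yellow outside (dilated) 0 in 133
 exp 0/16:  [[237.6, 175.6, 237.4, 174.7], [233.4, 156.0, 233.2, 155.0], [253.4, 151.8, 253.3, 150.7], [257.8, 171.2, 257.7, 170.3]]
 obs [[256, 164], [235, 160], [234, 155], [253, 151]]
(151, 252, 253) (153, 252, 253) (155, 234, 254) (157, 234, 254) (159, 234, 255) (161, 239, 255) (163, 245, 256)
```

With the load off, the outline matches a flat plate hanging from the hand, so dragging was what jammed it. I'll carry it a few mm above the bench instead.

```bash
python3 -m pendant '{"dp":[[0,0,-0.001],[0,0,-0.003],[0.003,0.002,-0.003],[0.007,0.004,-0.003],[0.010,0.006,-0.003],[0.010,0.006,-0.003]],"rotation":[[0,0,0],[0,0,0],[0,0,0],[0,0,0],[0,0,0],[0,0,0]]}'; python3 meas.py 5
```

```text
time: 12.65
tool_pos: [441.9, 8.3, 20.0]
tcp_rot: [3.141, -0.001, 0.22]
contact_force: [0.6, 0.0, -2.8]
grip_width: 13.4
finger_force: 29.9
F [ 0.6  0.  -2.8] tcp [441.9   8.3  20. ] yaw 0.22 dish [578.6  38.8]
scene expected hull px 529 yellow outside (dilated) 84 in 361
 exp 0/16:  [[279.6, 202.1, 279.8, 199.6], [301.5, 199.1, 301.9, 196.6], [306.8, 217.4, 307.2, 214.9], [284.3, 220.6, 284.5, 218.2]]
 obs [[306, 214], [305, 217], [284, 219], [270, 215], [270, 210], [280, 201], [289, 200], [302, 203]]
(200, 284, 289) (202, 280, 290) (204, 280, 303) (206, 280, 303) (208, 271, 304) (210, 270, 305) (212, 270, 305) (214, 270, 306) (216, 283, 306) (218, 284, 299) 
top expected hull px 489 yellow outside (dilated) 0 in 80
 exp 0/16:  [[238.5, 172.5, 238.3, 171.7], [234.3, 153.0, 234.1, 152.0], [254.3, 148.8, 254.3, 147.7], [258.7, 168.2, 258.7, 167.3]]
 obs [[257, 160], [235, 156], [235, 152], [254, 150]]
(150, 253, 254) (152, 235, 255) (154, 235, 255) (156, 235, 256) (158, 241, 256) (160, 252, 257)
```

```bash
python3 -m pendant '{"dp":[[0.003,0.002,0],[0.006,0.0035,0],[0.0077,0.0043,0],[0.0077,0.0043,0]],"rotation":[[0,0,0],[0,0,0],[0,0,0],[0,0,0]]}'; python3 meas.py 5
python3 - <<'E'
from h import *
S=pickle.load(open("scene9.pkl","rb"))
v=S["pixels"]
# dark foot: darkest pixels around the foot
for r in range(196,216): print(r,v[r,284:306].max(1).tolist())
E
```

```text
time: 13.25
tool_pos: [450.3, 5.9, 20.0]
tcp_rot: [3.141, -0.001, 0.22]
contact_force: [-0.1, 0.2, -2.7]
grip_width: 13.4
finger_force: 29.9
F [-0.1  0.2 -2.7] tcp [450.3   5.9  20. ] yaw 0.22 dish [586.9  36.4]
scene expected hull px 545 yellow outside (dilated) 84 in 375
 exp 0/16:  [[281.8, 202.8, 282.0, 200.2], [303.7, 199.7, 304.1, 197.2], [309.1, 218.1, 309.5, 215.6], [286.6, 221.3, 286.9, 218.8]]
 obs [[308, 214], [307, 218], [287, 220], [273, 216], [273, 209], [283, 201], [303, 199]]
(199, 264, 303) (201, 283, 304) (203, 282, 304) (205, 283, 305) (207, 282, 306) (209, 273, 306) (211, 273, 307) (213, 273, 307) (215, 273, 308) (217, 286, 308) (219, 286, 299) 
top expected hull px 476 yellow outside (dilated) 0 in 59
 exp 0/16:  [[239.2, 170.5, 238.9, 169.7], [235.0, 151.1, 234.7, 150.0], [254.9, 146.8, 254.9, 145.7], [259.3, 166.2, 259.3, 165.3]]
 obs [[257, 157], [236, 153], [236, 150], [255, 147]]
(147, 254, 255) (149, 254, 255) (151, 236, 255) (153, 236, 256) (155, 252, 256) (157, 252, 257) 
196 [169, 168, 172, 171, 171, 163, 128, 93, 85, 84, 88, 90, 95, 96, 97, 98, 87, 78, 
[... 1349 characters left out ...]
 136, 126]
210 [128, 137, 140, 139, 136, 128, 127, 126, 123, 119, 116, 113, 111, 118, 121, 132, 136, 138, 144, 164, 168, 146]
211 [152, 169, 179, 179, 172, 153, 141, 133, 127, 126, 124, 124, 126, 128, 143, 166, 176, 176, 177, 191, 192, 158]
212 [176, 190, 203, 206, 199, 185, 175, 157, 145, 140, 142, 142, 142, 150, 172, 195, 202, 200, 197, 204, 197, 163]
213 [181, 187, 204, 212, 209, 205, 203, 190, 184, 182, 180, 181, 183, 186, 197, 209, 209, 207, 207, 208, 202, 170]
214 [156, 170, 197, 210, 212, 211, 212, 210, 208, 208, 205, 206, 206, 208, 210, 212, 210, 210, 210, 212, 207, 184]
215 [135, 155, 194, 210, 211, 213, 214, 213, 213, 211, 211, 210, 213, 211, 212, 211, 211, 211, 210, 211, 207, 194]
```

Run:
```python
from h import *
S=pickle.load(open("scene9.pkl","rb"));T=pickle.load(open("top9.pkl","rb"))
print("axis proj at foot", [proj(S,[586.5+dx,36.6,50]).round(2) for dx in(-4,0,4)], "bottom near edge",[proj(S,[586.5+22*.06,36.6-22,z]).round(1) for z in(44,48,52)])
# expected plate left/right cols by row (top hull)
y=.22;R=np.array([[np.cos(y),-np.sin(y)],[np.sin(y),np.cos(y)]]);d=np.array([586.9,36.4])
m=np.zeros((3840,5120),np.uint8)
P=np.array([(proj(S,[*(d+R@q),z])+.5)*10 for q in((-42,42),(42,42),(42,-42),(-42,-42)) for z in(5,21)])
cv2.fillConvexPoly(m,cv2.convexHull(P.astype(np.int32)),1)
for r in(203,205,207,209,211,213,215,217,219): u=np.where(m[r*10+5])[0]; print(r,u.min()/10-.5,u.max()/10-.5)
u=np.where(m.any(1))[0];print(u.min()/10-.5,u.max()/10-.5)
p=S["pixels"].astype(int)
yl=(p[...,0]+p[...,1])/2-p[...,2]
for r in(203,205,207,211,213,215,217,219): print(r,yl[r,278:290].astype(int).tolist(),"|",yl[r,302:312].astype(int).tolist())
print([yl[r,286:304:5].astype(int).tolist() for r in range(214,224)])
```

```text
axis proj at foot [array([294.99, 203.13]), array([296.1 , 203.17]), array([297.21, 203.22])] bottom near edge [array([296.4, 209.1]), array([296.5, 208.5]), array([296.5, 207.8])]
203 281.9 305.8
205 282.4 306.4
207 282.9 307.0
209 283.4 307.6
211 283.9 308.2
213 284.4 308.8
215 284.9 309.4
217 285.4 309.2
219 285.9 302.3
197.1 221.2
203 [8, 7, 10, 24, 53, 89, 96, 96, 97, 96, 91, 71] | [70, 90, 68, 35, 13, 2, -12, -21, -25, -24]
205 [6, 7, 7, 14, 37, 80, 95, 97, 96, 94, 89, 73] | [79, 91, 92, 55, 23, 8, -3, -16, -24, -27]
207 [27, 26, 20, 24, 42, 68, 91, 98, 97, 95, 95, 94] | [81, 91, 94, 77, 45, 18, 2, -6, -21, -26]
211 [170, 170, 166, 154, 141, 124, 120, 134, 142, 142, 136, 120] | [141, 153, 153, 125, 92, 54, 21, 6, -5, -18]
213 [171, 172, 170, 167, 165, 157, 144, 149, 163, 171, 168, 164] | [166, 167, 161, 135, 106, 73, 37, 13, 2, -8]
215 [122, 104, 87, 71, 59, 52, 53, 92, 155, 168, 170, 172] | [168, 169, 166, 154, 125, 100, 59, 25, 8, 0]
217 [15, 13, 14, 12, 12, 12, 15, 37, 108, 161, 169, 169] | [135, 133, 128, 120, 105, 86, 54, 24, 11, 4]
219 [12, 12, 11, 12, 12, 12, 12, 20, 56, 114, 131, 129] | [42, 35, 27, 23, 23, 24, 20, 10, 5, 4]
[[157, 169, 165, 169], [155, 171, 171, 170], [130, 171, 169, 163], [108, 167, 158, 136], [85, 149, 131, 94], [56, 120, 69, 44], [31, 55, 36, 20], [22, 22, 19, 12], [14, 15, 13, 11], [12, 11, 13, 11]]
```

Foot and dish agree to about 2 mm in the scene view (foot centre column 295.4, plate shifted by the same amount). Lowering it, then releasing.

```bash
python3 -m pendant '{"dp":[[0,0,0.002],[0,0,0.004],[0,0,0.005],[0,0,0.005]],"rotation":[[0,0,0],[0,0,0],[0,0,0],[0,0,0]]}'
```

```text
time: 13.85
tool_pos: [449.5, 6.1, 15.0]
tcp_rot: [-3.141, 0.001, 0.22]
contact_force: [-4.5, 0.2, 0.8]
grip_width: 13.4
finger_force: 30.0
```

```bash
python3 -m pendant '{"dp":[[0,0,0],[0,0,0],[0,0,0],[0,0,0],[0,0,0]],"rotation":[[0,0,0],[0,0,0],[0,0,0],[0,0,0],[0,0,0]]}' 0.05; python3 meas.py 0
```

```text
time: 14.48
tool_pos: [449.9, 5.9, 15.0]
tcp_rot: [3.141, -0.0, 0.22]
contact_force: [0.4, -0.1, 0.1]
grip_width: 49.8
finger_force: 0.0
F [ 0.4 -0.1  0.1] tcp [449.9   5.9  15. ] yaw 0.22 dish [586.6  36.5]
scene expected hull px 543 yellow outside (dilated) 80 in 381
 exp 0/16:  [[281.7, 203.5, 281.9, 201.0], [303.5, 200.5, 303.9, 198.0], [308.9, 218.8, 309.3, 216.4], [286.4, 222.0, 286.7, 219.6]]
 obs [[308, 213], [307, 218], [287, 220], [273, 216], [273, 209], [282, 202], [303, 199]]
(199, 303, 303) (201, 285, 304) (203, 282, 304) (205, 283, 305) (207, 283, 306) (209, 273, 306) (211, 273, 307) (213, 273, 308) (215, 273, 308) (217, 286, 308) (219, 286, 300) 
top expected hull px 482 yellow outside (dilated) 0 in 66
 exp 0/16:  [[239.2, 170.9, 239.0, 170.0], [235.0, 151.5, 234.8, 150.4], [254.9, 147.3, 254.9, 146.1], [259.3, 166.6, 259.3, 165.7]]
 obs [[257, 158], [236, 154], [235, 151], [255, 147]]
(147, 254, 255) (149, 254, 255) (151, 235, 255) (153, 236, 256) (155, 252, 256) (157, 252, 257)
```

```bash
python3 -m pendant '{"dp":[[0,0,-0.055],[-0.008,0,-0.115],[-0.010,0,-0.175],[-0.010,0,-0.235],[-0.005,0,-0.290],[0.015,0,-0.310],[0.051,0,-0.310],[0.080,0,-0.310]],"rotation":[[0,0,0],[0,0,0],[0,0,0],[0,0,0],[0,0,0],[0,0,0],[0,0,0],[0,0,0]]}' 0.06
python3 - <<'E'
from plant import vision
from h import *
np.set_printoptions(precision=1,suppress=True)
for n in("scene","top"):
    c=vision.capture(n);pickle.dump(c,open(n+"7.pkl","wb"))
    box=(238,180,320,235) if n=="scene" else (205,140,275,215)
    m=cv2.inRange(cv2.cvtColor(c["pixels"],cv2.COLOR_RGB2HSV),(15,120,40),(34,255,255));k=np.zeros_like(m);k[box[1]:box[3],box[0]:box[2]]=255;m&=k
    for v in range(box[1],box[3],2):
        u=np.where(m[v])[0]
        if len(u): print((v,int(u.min()),int(u.max())),end=" ")
    print()
E
```

```text
time: 15.58
tool_pos: [528.9, 23.7, 325.2]
tcp_rot: [3.141, -0.001, 0.22]
contact_force: [0.6, 0.5, 0.7]
grip_width: 59.5
finger_force: 0.0
(200, 303, 304) (202, 282, 304) (204, 282, 305) (206, 283, 305) (208, 278, 306) (210, 270, 307) (212, 262, 307) (214, 261, 308) (216, 254, 308) (218, 254, 308) (220, 287, 293) 
(148, 237, 255) (150, 253, 256) (152, 238, 256) (154, 236, 256) (156, 237, 256) (158, 237, 256) (160, 237, 256) (162, 238, 255) (164, 250, 255) (192, 257, 258) (194, 257, 258)
```

```bash
python3 -m pendant '{"dp":[[0,0,0.030],[0,0,0.055],[0,0,0.067],[0,0,0.067]],"rotation":[[0,0,0],[0,0,0],[0,0,0],[0,0,0]]}' 0.06; python3 -m pendant '{"dp":[[0,0,0],[0,0,0],[0,0,0],[0,0,0],[0,0,0],[0,0,0]],"rotation":[[0,0,0],[0,0,0],[0,0,0],[0,0,0],[0,0,0],[0,0,0]]}' 0.0
```

```text
time: 16.18
tool_pos: [527.4, 23.3, 257.8]
tcp_rot: [-3.141, 0.001, 0.22]
contact_force: [0.5, 0.3, 0.6]
grip_width: 60.1
finger_force: 0.0
time: 16.92
tool_pos: [527.9, 23.9, 258.2]
tcp_rot: [-3.141, -0.0, 0.22]
contact_force: [-1.4, 2.9, 2.6]
grip_width: 21.6
finger_force: 30.0
```

Knob held (21.6 mm). First quarter turn clockwise, checking the forces.

```bash
python3 -m pendant '{"dp":[[0.0012,-0.0117,0],[0.0046,-0.0230,0],[0.0101,-0.0333,0],[0.0176,-0.0424,0],[0.0267,-0.0499,0],[0.0370,-0.0554,0],[0.0483,-0.0589,0],[0.060,-0.060,0]],"rotation":[[0,0,0],[0,0,0],[0,0,0],[0,0,0],[0,0,0],[0,0,0],[0,0,0],[0,0,0]]}'; python3 -m pendant '{"dp":[[0,0,0]],"rotation":[[0,0,0]]}'
```

```text
time: 17.92
tool_pos: [572.4, 97.0, 258.2]
tcp_rot: [-3.14, 0.002, 0.221]
contact_force: [-3.6, 2.5, 4.0]
grip_width: 22.0
finger_force: 30.0
time: 18.05
tool_pos: [573.8, 97.2, 258.2]
tcp_rot: [-3.14, -0.001, 0.221]
contact_force: [-0.6, 5.8, 2.7]
grip_width: 22.2
finger_force: 30.0
```

```bash
python3 -m pendant '{"dp":[[0.0230,0.0046,0],[0.0424,0.0176,0],[0.0554,0.0370,0],[0.060,0.060,0],[0.0554,0.0830,0],[0.0424,0.1024,0],[0.0230,0.1154,0],[0,0.120,0]],"rotation":[[0,0,0],[0,0,0],[0,0,0],[0,0,0],[0,0,0],[0,0,0],[0,0,0],[0,0,0]]}' && python3 -m pendant '{"dp":[[-0.0230,-0.0046,0],[-0.0424,-0.0176,0],[-0.0554,-0.0370,0],[-0.060,-0.060,0],[-0.0554,-0.0830,0],[-0.0424,-0.1024,0],[-0.0230,-0.1154,0],[0,-0.120,0]],"rotation":[[0,0,0],[0,0,0],[0,0,0],[0,0,0],[0,0,0],[0,0,0],[0,0,0],[0,0,0]]}'
python3 - <<'E'
from plant import vision
from h import *
c=vision.capture("scene");pickle.dump(c,open("scene8.pkl","wb"))
v=c["pixels"];
for r in range(200,222,1): print(r,v[r,288:304].max(1).tolist())
E
```

```text
time: 19.05
tool_pos: [599.4, -20.4, 258.1]
tcp_rot: [-3.138, -0.002, 0.22]
contact_force: [0.9, 15.8, 3.7]
grip_width: 22.4
finger_force: 30.0
time: 20.05
tool_pos: [571.9, 97.0, 258.2]
tcp_rot: [-3.139, 0.003, 0.221]
contact_force: [-3.3, -0.7, 4.2]
grip_width: 21.8
finger_force: 30.0
200 [130, 124, 106, 88, 87, 85, 88, 90, 95, 96, 97, 95, 90, 89, 99, 111]
201 [124, 119, 108, 93, 86, 87, 91, 92, 95, 96, 97, 97, 95, 97, 105, 114]
202 [121, 115, 102, 89, 84, 88, 90, 94, 94, 96, 96, 98, 103, 109, 114, 118]
203 [118, 106, 83, 73, 82, 86, 91, 93, 95, 97, 96, 93, 99, 110, 117, 117]
204 [115, 96, 66, 65, 80, 89, 91, 92, 94, 96, 91, 84, 82, 98, 113, 117]
205 [112, 86, 54, 52, 70, 82, 93, 94, 95, 91, 87, 74, 66, 81, 107, 118]
206 [112, 81, 48, 46, 58, 70, 83, 88, 88, 83, 75, 61, 55, 80, 101, 116]
207 [113, 83, 49, 35, 44, 57, 66, 72, 70, 65, 57, 46, 52, 78, 101, 114]
208 [113, 90, 54, 34, 35, 43, 49, 53, 51, 48, 44, 39, 53, 86, 106, 115]
209 [118, 104, 70, 41, 31, 35, 39, 36, 40, 39, 37, 42, 63, 102, 120, 130]
210 [132, 117, 89, 59, 39, 27, 32, 30, 35, 36, 43, 65, 100, 128, 149, 163]
211 [1
[... 216 characters left out ...]
 201, 201, 202, 204]
214 [207, 205, 200, 198, 185, 175, 170, 172, 177, 189, 197, 198, 202, 203, 205, 205]
215 [207, 205, 207, 207, 203, 199, 198, 198, 201, 200, 203, 202, 202, 205, 204, 206]
216 [208, 206, 208, 208, 207, 206, 205, 203, 203, 204, 203, 201, 201, 199, 197, 195]
217 [207, 208, 206, 207, 204, 202, 200, 199, 196, 191, 188, 183, 178, 173, 168, 166]
218 [199, 199, 197, 192, 185, 181, 176, 172, 166, 160, 157, 150, 148, 143, 138, 136]
219 [172, 169, 167, 159, 152, 148, 144, 142, 137, 135, 136, 137, 137, 141, 140, 141]
220 [141, 139, 136, 136, 134, 137, 138, 141, 142, 145, 150, 154, 156, 157, 159, 159]
221 [139, 141, 143, 145, 150, 153, 157, 159, 159, 162, 166, 168, 168, 168, 171, 170]
```

```bash
python3 -m pendant '{"dp":[[0.0230,0.0046,0],[0.0424,0.0176,0],[0.0554,0.0370,0],[0.060,0.060,0]],"rotation":[[0,0,0],[0,0,0],[0,0,0],[0,0,0]]}' && python3 -m pendant '{"dp":[[-0.0046,0.0230,0],[-0.0176,0.0424,0],[-0.0370,0.0554,0],[-0.060,0.060,0]],"rotation":[[0,0,0],[0,0,0],[0,0,0],[0,0,0]]}'
```

```text
time: 20.6
tool_pos: [645.3, 49.8, 258.1]
tcp_rot: [-3.141, -0.0, 0.221]
contact_force: [-8.5, 3.3, 6.1]
grip_width: 21.7
finger_force: 30.0
time: 21.1
tool_pos: [599.0, -20.5, 258.1]
tcp_rot: [-3.137, -0.002, 0.22]
contact_force: [-0.2, 18.4, 4.7]
grip_width: 21.7
finger_force: 30.0
```

```bash
python3 -m pendant '{"dp":[[-0.0230,-0.0061,0],[-0.0424,-0.0191,0],[-0.0554,-0.0385,0],[-0.060,-0.0615,0]],"rotation":[[0,0,0],[0,0,0],[0,0,0],[0,0,0]]}'
python3 - <<'E'
from plant import vision
from h import *
c=vision.capture("scene");v=c["pixels"]
for r in range(204,220,1): print(r,v[r,286:306].max(1).tolist())
E
```

```text
time: 21.6
tool_pos: [527.9, 22.8, 258.2]
tcp_rot: [3.138, -0.002, 0.218]
contact_force: [9.3, -3.4, -2.3]
grip_width: 21.8
finger_force: 30.0
204 [120, 121, 120, 114, 98, 87, 86, 90, 94, 95, 95, 96, 94, 91, 98, 112, 120, 118, 117, 111]
205 [122, 121, 118, 102, 84, 76, 82, 91, 93, 95, 94, 93, 90, 88, 89, 104, 116, 120, 118, 115]
206 [123, 120, 114, 94, 64, 67, 81, 90, 94, 94, 95, 94, 87, 79, 78, 96, 110, 118, 120, 117]
207 [123, 120, 114, 84, 56, 55, 71, 85, 90, 94, 93, 89, 82, 67, 65, 89, 106, 116, 118, 117]
208 [123, 119, 111, 80, 48, 41, 57, 72, 82, 87, 86, 80, 68, 55, 54, 86, 107, 115, 121, 118]
209 [123, 122, 113, 79, 44, 34, 45, 55, 64, 69, 69, 63, 55, 42, 58, 98, 120, 131, 130, 125]
210 [137, 136, 126, 92, 55, 33, 34, 39, 45, 48, 50, 51, 45, 44, 81, 123, 149, 165, 164, 144]
211 [174, 171, 157, 126, 85, 47, 33, 34, 39, 40, 37, 39, 41, 74, 125, 159, 174, 189, 188, 154]
212 [199, 199, 191, 170, 131, 95, 66, 46, 41, 37, 41, 51, 71, 117, 164, 186, 192, 199, 194, 161]
213 [204, 208, 205, 197, 178, 157, 126, 99, 88, 89, 91, 105, 123, 158, 189, 201, 202, 204, 198, 165]
214 [196, 205, 208, 206, 203, 194, 178, 164, 157, 157, 162, 165, 172, 188, 199, 205, 206, 207, 202, 180]
215 [191, 206, 208, 207, 208, 208, 204, 198, 195, 197, 199, 199, 200, 198, 204, 207, 206, 207, 204, 189]
216 [185, 204, 209, 208, 210, 210, 208, 207, 206, 207, 206, 205, 203, 202, 201, 200, 198, 196, 189, 178]
217 [173, 198, 207, 209, 207, 208, 205, 202, 202, 200, 197, 195, 191, 184, 181, 175, 170, 167, 160, 150]
218 [157, 187, 199, 200, 199, 194, 185, 182, 177, 172, 167, 163, 158, 152, 148, 144, 139, 135, 137, 133]
219 [138, 163, 173, 170, 167, 161, 154, 149, 144, 141, 138, 137, 139, 138, 140, 140, 141, 141, 146, 144]
```

```bash
cat > tan.py <<'E'
from plant import get_obs
import numpy as np
o=get_obs();p=np.array(o["tool_pos"])[:2]-[586.4,37.5];F=np.array(o["contact_force"])[:2]
a=np.arctan2(p[1],p[0]);r=p/np.linalg.norm(p);t=np.array([r[1],-r[0]])
print("crank deg mod",round(np.degrees((np.pi+.22-a)%(2*np.pi)),1),"r",round(np.linalg.norm(p),1),"resist",round(-F@t,2),"radial",round(F@r,2), "Mz",round(o["moment"][2],2))
E
python3 tan.py
python3 -m pendant '{"dp":[[0.0012,-0.0117,0],[0.0046,-0.0230,0]],"rotation":[[0,0,0],[0,0,0]]}' >/dev/null; python3 tan.py
python3 -m pendant '{"dp":[[0.0055,-0.0104,0],[0.0130,-0.0195,0]],"rotation":[[0,0,0],[0,0,0]]}' >/dev/null; python3 tan.py
```

```text
crank deg mod 0.9 r 60.1 resist 1.58 radial -3.16 Mz 0.02
crank deg mod 20.0 r 60.4 resist 8.38 radial 1.28 Mz -0.06
crank deg mod 42.0 r 60.8 resist 9.56 radial 4.1 Mz -0.05
```

The load is consistent. Resistance was 3–5 N running free, then about 5.3, 8.4 and 9.6 N at crank 720°, 740° and 762°. That puts touch at about 702° and the load now near 130 N, so I'll let go and rise.

```bash
python3 -m pendant '{"dp":[[0,0,0],[0,0,0],[0,0,0],[0,0,0],[0,0,0]],"rotation":[[0,0,0],[0,0,0],[0,0,0],[0,0,0],[0,0,0]]}' 0.06; python3 -m pendant '{"dp":[[0,0,-0.03],[0,0,-0.07],[0,0,-0.07],[0,0,-0.07]],"rotation":[[0,0,0],[0,0,0],[0,0,0],[0,0,0]]}'
python3 - <<'E'
from plant import vision
from h import *
S=vision.capture("scene");T=vision.capture("top");pickle.dump(S,open("sceneA.pkl","wb"))
a=cv2.resize(S["pixels"][150:230,240:320],None,fx=6,fy=6,interpolation=cv2.INTER_CUBIC)
b=cv2.resize(T["pixels"][120:200,215:268],None,fx=6,fy=6,interpolation=cv2.INTER_CUBIC)
cv2.imwrite("pics/gA.png",np.clip(np.hstack([a,b])*1.4,0,255).astype(np.uint8)[:,:,::-1])
m=S["pixels"]
for r in range(208,218): print(r,m[r,286:306].max(1).tolist())
for n,c in(("S",S),("T",T)): print(n,[x[:2] for x in blobs(c,(0,150,80),(7,255,255),(270,140,330,190) if n=="S" else (225,130,275,175))])
E
```

```text
time: 22.78
tool_pos: [535.4, 70.3, 257.8]
tcp_rot: [-3.141, 0.0, 0.22]
contact_force: [0.4, -0.9, 0.4]
grip_width: 59.5
finger_force: 0.1
time: 23.28
tool_pos: [535.2, 70.4, 327.3]
tcp_rot: [-3.141, 0.001, 0.22]
contact_force: [-0.9, 0.1, -0.3]
grip_width: 60.3
finger_force: 0.0
208 [121, 118, 111, 80, 45, 45, 59, 71, 80, 87, 86, 81, 71, 54, 54, 87, 106, 115, 119, 118]
209 [123, 121, 112, 80, 46, 34, 47, 54, 63, 70, 66, 64, 54, 44, 60, 96, 119, 128, 129, 123]
210 [136, 134, 122, 93, 55, 35, 33, 40, 46, 52, 50, 49, 45, 46, 80, 123, 149, 164, 164, 140]
211 [174, 172, 156, 126, 82, 49, 36, 36, 38, 37, 39, 41, 44, 76, 124, 158, 172, 187, 185, 155]
212 [197, 198, 189, 169, 131, 95, 67, 47, 39, 36, 41, 52, 72, 114, 163, 186, 190, 197, 193, 158]
213 [202, 205, 204, 195, 178, 157, 124, 99, 86, 87, 93, 105, 123, 158, 188, 199, 201, 203, 196, 164]
214 [196, 205, 206, 204, 200, 193, 178, 163, 155, 159, 160, 164, 170, 183, 197, 204, 204, 205, 200, 179]
215 [191, 204, 207, 206, 206, 206, 202, 198, 193, 196, 198, 197, 196, 198, 202, 203, 206, 203, 201, 187]
216 [182, 201, 206, 207, 208, 208, 206, 204, 204, 204, 203, 203, 202, 200, 198, 198, 197, 194, 189, 178]
217 [172, 198, 206, 206, 208, 205, 202, 203, 200, 197, 197, 192, 188, 182, 177, 173, 168, 163, 159, 148]
S [([280, 154, 6, 13, 56], [282.64, 160.45])]
T []
```

View pics/gA.png

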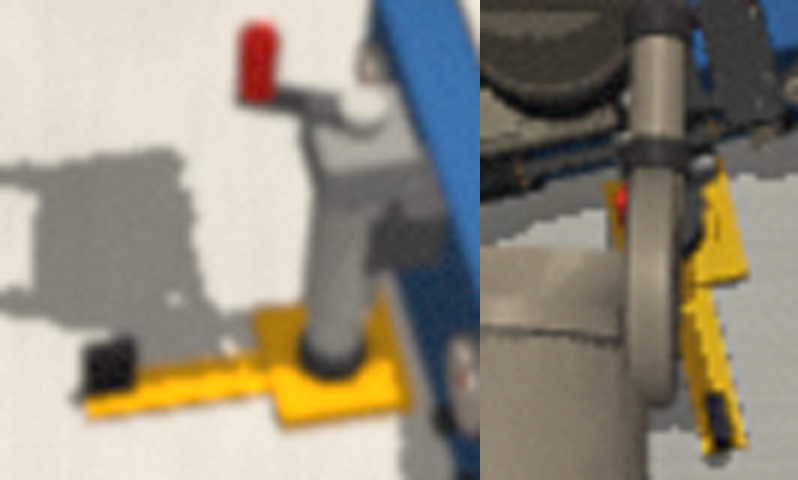

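```bash
python3 - <<'E'
from h import *
S=pickle.load(open("sceneA.pkl","rb"));S0=pickle.load(open("scene0.pkl","rb"))
f=lambda th:proj(S,[586.4-60*np.cos(np.radians(th)-.22)*1,0,273]) 
def k(th):
    a=np.pi+.22-np.radians(th);return proj(S,[586.4+60*np.cos(a),37.2+60*np.sin(a),273])
b0=k(0)
for th in(0,10,15,20,25,30,35,40,45): print(th,(k(th)-b0).round(2))
print("observed d",282.64-282.87,160.45-165.41,[x[1] for x in blobs(S0,(0,150,80),(7,255,255),(270,150,292,180))],[x[1] for x in blobs(S,(0,150,80),(7,255,255),(270,140,292,180))])
E
python3 tan.py
```

```text
0 [0. 0.]
10 [-0.39 -2.45]
15 [-0.38 -3.67]
20 [-0.22 -4.88]
25 [ 0.07 -6.06]
30 [ 0.5  -7.21]
35 [ 1.05 -8.32]
40 [ 1.74 -9.38]
45 [  2.54 -10.38]
observed d -0.2300000000000182 -4.960000000000008 [[282.94, 165.54]] [[282.64, 160.45]]
crank deg mod 45.1 r 61.0 resist -0.75 radial 0.24 Mz -0.01
```

The foot stands in the dish: foot at scene crop (333,365), flat block at (255..410, 300..425), gripper clear. The crank ran back from about 763° to 740° on release, so it was loaded above 95 N and now holds at about that. Handing in.

```bash
python3 -c "
from plant import workorder
print(workorder.close_job())"
```

```text
the job is handed in; nothing more can be done
None
```

The job is handed in, but it returned no verdict: the plate lies flat with its dish under the foot (aligned to about 2 mm by camera), I cranked to an estimated 130–145 N, and it should now hold about 95 N with the crank let go and the gripper clear.

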